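# Slide the domed stake into the covered stake holder

## Robot

A 7-joint arm with a two-finger parallel gripper is mounted at the origin on the work surface. World frame = base frame: x ahead of the robot, y to its left, z up, the work surface at z = 0. Lengths are in m, angles in rad, forces in N, time in s.
With the tool pointing down it reaches from about 0.4 to 0.875 m from the base axis. Payload 19.3 kg.
Tool frame: the origin (TCP) lies at the very end of the fingers, on their centre line; the grasp point (between the pads) lies 19 mm behind it; z points along the fingers, y is the direction in which the jaws open and shut (so a half turn about z gives the same grasp; the last joint's range is limited). The gripper opens to 85 mm and grips with 20 to 120 N. Pads are 22 mm wide; open, the fingers measure 114 mm over their backs; the gripper's body (76 mm by 85 mm) begins 54 mm behind the grasp point. The pads swing forward as they close: fully open they stand 13 mm farther back than shut.
Start: joints at [1.221, 0.521, -0.036, 1.599, 0.021, 1.021, -0.113], TCP at [0.173, -0.601, 0.231] pointing down, gripper open.
Joint ranges: [-2.91, 2.91], [-0.3, 2.13], [-1.5, 1.42], [0.17, 2.43], [-1.26, 4.41], [0.16, 1.93], [-2.52, 2.52]. Speed limits (rad/s): [1.89, 1.89, 2.39, 2.39, 3.01, 3.01, 3.01].

## Interface

Orientations are given as [roll, pitch, yaw] about the fixed x, y, z axes, in that order (R = Rz(yaw) Ry(pitch) Rx(roll)).
In Python, from workcell import bot, grab_frame, calibration, workorder gives the robot as it stands.
- The arm moves only by the tool move_arm, never from a script. Its arguments are lists of equal length, an entry for each row: "jaw": the closure in counts, from 0 (fully open) to 255 (shut); "dp": the shift along the tool's x, y, z in units of 800 mm (1.0 is 800 mm), a list of three; "rotation": the turn, a rotation vector about the tool's x, y, z in units of pi rad (1.0 is pi rad), a list of three. In form: {"jaw": [jaw, ...], "dp": [[dx, dy, dz], ...], "rotation": [[rx, ry, rz], ...]}. A call has 1 to 10 rows; each row shifts and turns the commanded pose from where the row before left it, along the tool's axes as they then stand; what a row does not reach is not made up. A row lasts 1/8 s, in which the tool goes at most 62.5 mm and 10.7 degrees, less where a joint would pass 70% of its speed; a pose out of reach is approached as far as the arm can. A call with a number of a shift or a turn outside -1 to 1 is refused whole. A call with a gripper value outside its range is refused whole. The fingers move at their own pace and stop on an object; "squeeze" is the grip in N (left out, the last holds). Time passes only in rows, so rows that do not move let the fingers close. It gives the time, the measured TCP pose, the force and the opening at its end, in the units of the state.
- bot.observe(): the state, without advancing time (a new reading comes with each control period).
- grab_frame(name): name is "scene" or "top"; returns the picture (480x640x3 uint8, blue, green, red); there is no depth.
- calibration(name): a dict with "camera_matrix" (3x3 intrinsics, pixels), "dist" ([k1, k2, p1, p2, k3] as OpenCV has them; the pictures are not rectified), "T" (4x4, takes a point from camera to world coordinates). Camera axes: x right, y down, z forward; pixel columns grow to the right and rows downward; lengths in m; the calibration is good to about 2 mm. A picture is of the moment at which its call begins. calibration takes no time and is no camera call.
- workorder.job_done(): hands the job in, once; it reports no verdict.
The state is a dict: "clock": time; "qpos": joint angles; "qd": joint speeds; "joint_efforts": joint torques, N m; "position": TCP position; "tool_rot": TCP orientation; "force": force on the tool from outside, world axes, zero at the start; "moment": the same for the moment, N m; "grip_width": finger opening in m.
Only numpy, scipy, OpenCV 4.12 (cv2) and the standard library are available. Lean on these libraries where they do the work, as an engineer would, in place of code of your own. Each camera call takes 0.05 s, during which the arm holds its last target. There are 200 camera calls.

## Task

Mount the round dome-headed stake in its holder on the bench: with the flat pry blade lever up the holder's hinged cover and swing it open, then lower the stake's foot into the well and slide it upright under the top plate, along the angled slot and round the corner, until it is fully home at the closed end. Finish with the cover shut again, the blade lying on the bench clear of the holder, and everything released. Leave the other things on the bench where they are, and do not let the stake fall over.

Things in the scene. Friction and masses are not known exactly. Their poses are not given: they have to be found in the camera images.
- holder: Stake holder fixed to the bench: dark wooden block with a steel channel, 90 (x) by 200 (y) by 51 mm high. Origin: centre of its underside, at bench height; z up; -x side roughly faces the robot. Channel floor 31 mm up. At the -y end a well under a cover; from y = -22 to 100 a top plate, underside 45, top 51 mm up, with an L-shaped slot 20 mm wide. Outer walls 7 to 8 mm thick.
- well (a point): Point on the channel floor in the well, in line with the slot's run: holder (16, -55, 31) mm; axes as the holder. With the cover open the well is open upward: inside x -38 to 38, y -92 to -22 mm. Its walls rise to 45 mm above the bench, but its front (-x) wall is only a sill, 36 mm high, x -45 to -38.
- corner (a point): Point on the channel floor below the slot's corner: holder (16, 54, 31) mm. The slot's first run goes from the well along +y at holder x = 16 mm (edges x 6 and 26, from y -22 to 64). Between channel floor and plate there are 14 mm for the foot.
- home (a point): Where the centre of the stake's foot rests when fully home, stem against the closed end: holder (-18, 54, 31) mm. The slot's second run goes from the corner towards -x at holder y = 54 mm (edges y 44 and 64) to the closed end at x = -24 mm.
- cover (a joint): Hinge of the well's cover, rad: 0 shut, growing as the front edge rises, stop at 1.9 (leaning back, away from the robot). A stiff friction hinge (0.06 N m): the cover stays where it is left; lifting it at the front edge takes about 1.2 N.
- cover_hinge (a point): Middle of the cover's hinge line, fixed: holder (42, -60.5, 47.5) mm; the hinge line runs along the holder's y.
- cover_edge (a point): Middle of the front edge of the cover, mid thickness, moving with it. The cover: plain aluminium plate, no handle, 92 mm from hinge to front edge, 77 wide, 5 thick, 80 g. Shut: this point is at holder (-50, -60.5, 47.5) mm, the cover's underside 45 mm above the bench, overhanging the sill by 5 mm: a pry gap 9 mm high (36 to 45 mm up), 70 wide, open to the well behind.
- stake: The stake to mount: steel, 95 mm tall, 180 to 290 g. Round foot 34 mm across, 8 high; stem 12 mm across; from 62 to 95 mm up a round head 28 mm across (straight-sided to 82 mm, then domed). Origin: centre of the foot's underside; z up the stem. Stands on the bench far left or far right; its place is exchanged at random with the flat stake's.
- pry: Flat pry blade lying on the bench: pale wooden handle 90 long, 20 wide, 24 mm high with a brass band; steel blade 75 long, 16 wide, 3 thick, level, at mid height of the handle. About 90 g. Origin: underside of the handle, 15 mm behind its front end; x along the blade. Handle x -75 to 15, blade tip x = 90 mm. Centre of mass near x = -13 mm.
- pry_tip (a point): Middle of the blade's tip, 90 mm ahead of and 12 mm above the pry blade's origin.
- flat_stake: Bystander: a steel stake with the same foot and stem but a square flat head 30 by 30 mm, from 62 to 84 mm up. Origin: centre of the foot's underside. Leave alone.
- hammer: Bystander: hammer 240 mm long lying on the right, its head ahead. Leave alone.
- cuff: Bystander: plain steel bracelet ring, 64 mm across, 18 mm high, lying in front on the left. Origin: centre of underside. Leave alone.
- die: Bystander: dark steel die block 50 by 50 by 20 mm behind the holder. Origin: centre of underside. Leave alone.
- jar: Bystander: amber glass jar with a dark lid, 52 mm across, 70 mm high, standing far left. Origin: centre of underside. Leave alone.
Things that resemble listed ones, but are neither listed nor needed, are in the scene too. What is meant by the pry is not turquoise, and is the smaller of those in its own colour.

How it is judged:
On the way, in this order (a step that is already met when the one before it is completed fails the run):
1. the cover is levered up by the blade (over 20 degrees, the blade bearing on it, the fingers not touching it) (value of joint cover above 0.35 rad and contact force between pry and cover above 0.1 N and contact force between the fingers and cover below 0.3 N), for 0.1 s.
2. the stake stands upright with its foot on the channel floor, under the top plate (z of stake in the frame of holder between 0.025 and 0.04 m and angle between stake's own z axis and vertical below 0.15 rad and y of stake in the frame of holder between 0 and 0.08 m), for 0.1 s.
At the end, for the whole second after the job is handed in: The domed stake stands upright (0.15 rad) on the channel floor, foot 25 to 40 mm up, within 8 mm of the slot's closed end (holder x -35 to -10, y 40 to 68 mm); the cover is shut (under 0.08 rad); the pry blade lies on the bench (under 30 mm), off the holder; both are still (z of stake in the frame of holder between 0.025 and 0.04 m and angle between stake's own z axis and vertical below 0.15 rad and x of stake in the frame of holder between -0.035 and -0.01 m and y of stake in the frame of holder between 0.04 and 0.068 m and value of joint cover below 0.08 rad and height (world z) of pry between -0.02 and 0.03 m and not (contact force between pry and holder above 0.05 N) and linear speed of each of stake, pry below 0.02 m/s); the robot touches nothing.
It fails at once if the stake falls over (tilted more than 0.8 rad) (angle between stake's own z axis and vertical above 0.8 rad).
It fails at once if the flat stake is moved more than 30 mm or tipped (distance of flat_stake from where it was at the start of the episode above 0.03 m or angle between flat_stake's own z axis and vertical above 0.5 rad).
It fails at once if the hammer, bracelet, die block or jar is moved more than 30 mm (distance of any of hammer, cuff, die, jar from where it was at the start of the episode above 0.03 m).
It also fails if it takes over 72 s, if anything falls off the work surface, if the arm or the gripper's body presses on something with over 40 N, if the wrist force passes 120 N, or if a joint passes its speed limit or range.

## Working session

There is one attempt and no reset: what is moved stays moved. The work goes in short steps, Python scripts to look and compute and a tool call to move; the robot and the scene stay as the last step left them, time stands still between calls to the robot, and variables do not carry over. Pictures are saved under pics/ and viewed, about 8 in all and at most 12, crops included, and the job is handed in when it is done.

Besides the shell and the picture viewer there is one more tool, called by a JSON object that holds its "op" and its "data". move_arm: Moves the arm, as the interface text tells. Shifts and turns lie within -1 to 1; 1 stands for 800 mm of shift or pi rad of turn. Its arguments: {"type":"object","properties":{"jaw":{"type":"array","items":{"type":"number"}},"dp":{"type":"array","items":{"type":"array","items":{"type":"number","minimum":-1,"maximum":1}}},"rotation":{"type":"array","items":{"type":"array","items":{"type":"number","minimum":-1,"maximum":1}}},"squeeze":{"type":"number"}},"required":["jaw","dp","rotation"]}

```bash
mkdir -p pics; ls; python3 - <<'E'
from workcell import bot, grab_frame, calibration
import cv2, numpy as np
for n in ("scene","top"):
    cv2.imwrite(f"pics/{n}0.png", grab_frame(n))
    c=calibration(n); print(n, np.round(c["camera_matrix"],1).tolist(), c["dist"], np.round(c["T"],3).tolist())
print(bot.observe())
E
```

```text
pics
scene [[576.1, 0.0, 322.3], [0.0, 576.1, 247.4], [0.0, 0.0, 1.0]] [0.00630842 0.         0.         0.         0.        ] [[-0.739, 0.464, -0.489, 1.249], [0.674, 0.519, -0.525, 0.773], [0.01, -0.718, -0.696, 1.134], [0.0, 0.0, 0.0, 1.0]]
top [[446.4, 0.0, 315.8], [0.0, 446.4, 233.1], [0.0, 0.0, 1.0]] [-0.03607745  0.          0.          0.          0.        ] [[0.005, -0.983, 0.184, 0.342], [-1.0, -0.007, -0.006, 0.001], [0.007, -0.184, -0.983, 1.013], [0.0, 0.0, 0.0, 1.0]]
{'clock': 0.1, 'qpos': array([ 1.22078593,  0.52197775, -0.03632671,  1.59991266,  0.02121684,
        1.02111082, -0.11281497]), 'qd': array([-5.92201890e-04,  7.73600530e-04,  2.18960981e-04,  3.60588864e-04,
       -5.12372687e-05, -1.12637928e-03,  8.21741873e-04]), 'joint_efforts': array([ 4.53668763e-03, -9.28466392e+01,  1.98455550e+00, -3.70528722e+01,
        1.81900570e-02,  5.28599878e-03, -8.75392311e-05]), 'position': array([ 0.17249226, -0.60042561,  0.23078249]), 'tool_rot': array([-3.14057313e+00,  8.56251928e-05,  2.79791980e-01]), 'force': array([-0.61639951, -0.95848861,  0.06692406]), 'moment': array([ 0.02527789, -0.02310823, -0.01157008]), 'grip_width': 0.08506470942925638}
```

View pics/scene0.png

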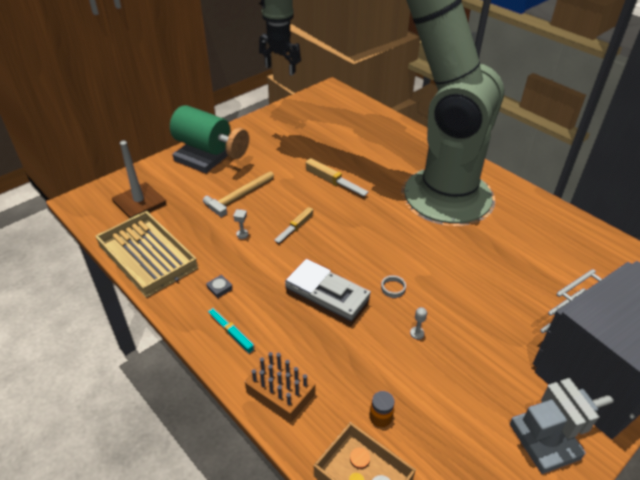

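View pics/top0.png

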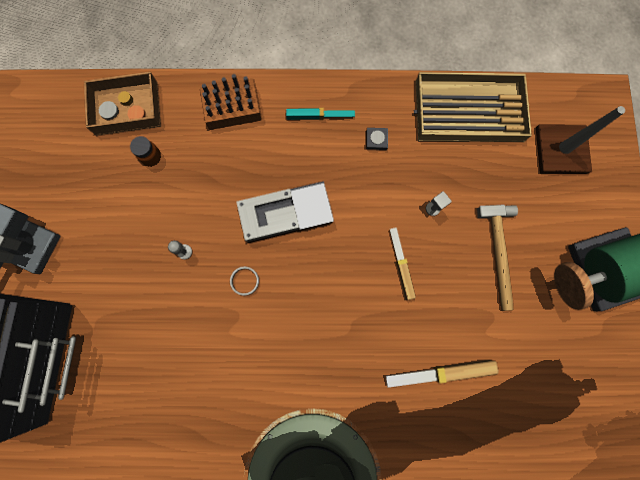

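The scene view shows the dome-headed stake on the left (scene 419,322; top 180,250), the flat stake on the right (top 436,205), the holder at top (285,213), and the small pry at top (402,265). Next I'll enlarge these areas to read positions.

```bash
cat > h.py <<'E'
from workcell import bot, grab_frame, calibration
import cv2, numpy as np
from scipy.spatial.transform import Rotation as R
def w(n,px,z):
    c=calibration(n); T=np.array(c["T"]); u=cv2.undistortPoints(np.array([[px]],float),np.array(c["camera_matrix"]),np.array(c["dist"]))[0,0]
    d=T[:3,:3]@np.r_[u,1]; o=T[:3,3]; return o+d*(z-o[2])/d[2]
def pix(n,p):
    c=calibration(n); Ti=np.linalg.inv(np.array(c["T"]))
    return cv2.projectPoints(np.array([p],float),cv2.Rodrigues(Ti[:3,:3])[0],Ti[:3,3],np.array(c["camera_matrix"]),np.array(c["dist"]))[0][0,0]
def crop(img,x,y,ww,hh,s,grid=10):
    o=cv2.resize(img[y:y+hh,x:x+ww],None,fx=s,fy=s,interpolation=cv2.INTER_CUBIC)
    for i in range(0,ww,grid):
        cv2.putText(o,str(x+i),(i*s,8),0,.3,(255,255,255),1); cv2.line(o,(i*s,10),(i*s,14),(255,255,255),1)
    for j in range(0,hh,grid):
        cv2.putText(o,str(y+j),(0,j*s+4),0,.3,(255,255,255),1)
    return o
E
python3 - <<'E'
from h import *
t=cv2.imread("pics/top0.png"); 
a=crop(t,160,175,180,75*1+50,4)
b=crop(t,380,220,40,90,4)
o=np.zeros((560,800,3),np.uint8); o[:a.shape[0],:a.shape[1]]=a
cv2.imwrite("pics/c1.png",a[:, :720])
s=cv2.imread("pics/scene0.png")
b4=crop(t,380,220,50,90,6); c4=crop(s,280,255,100,70,5); 
o=np.zeros((560,800,3),np.uint8); o[:540,:300]=b4; o[:350,300:800]=c4
d=crop(s,400,300,40,45,4); o[370:550,320:480]=d; d=crop(s,225,200,40,45,4); o[370:550,500:660]=d
cv2.imwrite("pics/c2.png",o)
E
```

```text
(no output)
```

View pics/c1.png

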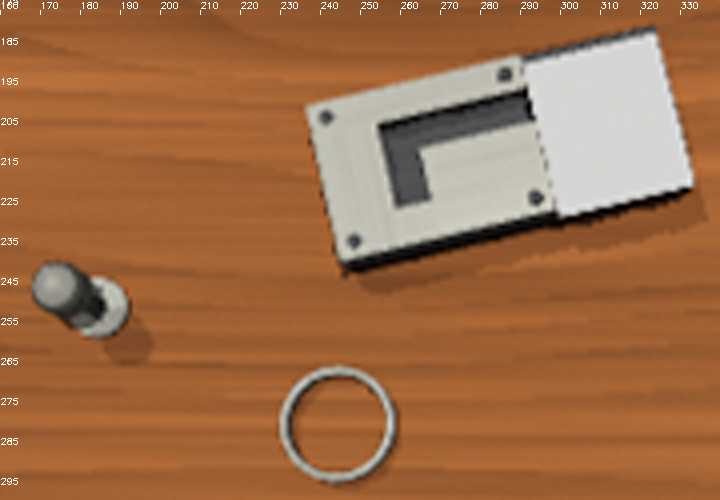

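View pics/c2.png

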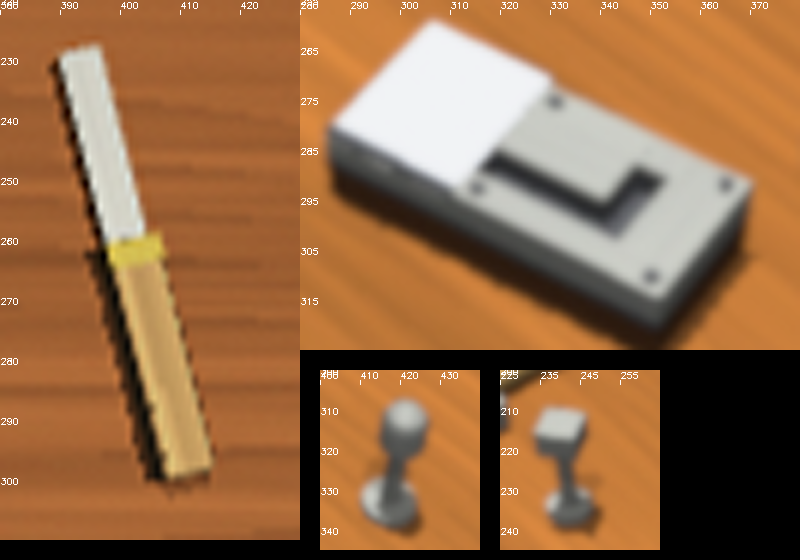

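c1 and c2 show the holder, cover, slot corners, stake and pry clearly. I'll fit the poses from the corner pixels.

```bash
python3 - <<'E'
from h import *
P=[((305,106),(45,100,51)),((340,262),(-45,100,51)),((692,186),(-50,-99,50)),((378,124),(26,64,51)),((397,207),(-24,64,51)),((432,198),(-24,44,51)),((418,147),(6,44,51)),((655,30),(42,-99,50))]
A=np.array([w("top",(160+u/4,175+v/4),h[2]/1e3)[:2] for (u,v),h in P]); B=np.array([h[:2] for _,h in P])/1e3
a0,b0=A.mean(0),B.mean(0); U,S,V=np.linalg.svd((B-b0).T@(A-a0)); Rm=(U@V).T
print("yaw",np.arctan2(Rm[1,0],Rm[0,0]),"org",a0-Rm@b0,"res mm",np.round((A-a0-(B-b0)@Rm.T)*1e3,1).tolist())
o=a0-Rm@b0
for n,u,z in (("edge",(-50,-60.5),47),("well",(16,-55),31),("corner",(16,54),31),("home",(-18,54),31)): print(n,o+Rm@np.array(u)/1e3)
# scene check
for hp,px in (((-50,-99,50),(286.5,280)),((45,100,51),(370.5,291.5)),((-45,100,51),(352,314.8))):
    print("scene chk", (w("scene",px,hp[2]/1e3)[:2]-(o+Rm@np.array(hp[:2])/1e3))*1e3)
he=w("top",(411.7,298.8),.024); ti=w("top",(392.9,228.6),.0135); print("pry end",he,"tip",ti,"len",np.linalg.norm((ti-he)[:2]),"ang",np.arctan2(*(ti-he)[1::-1]))
print("stake foot",w("top",(184.75,252),.006),"head",w("top",(174.25,246.5),.082),"scene foot",w("scene",(417.2,333),.008),w("scene",(421.5,311.5),.09))
for n,px in(("cuff",(244.5,281)),("die",(376,138)),("flat",(430,211))): print(n,w("top",px,.01))
E
```

```text
yaw 0.24513600928188345 org [0.57346865 0.06369575] res mm [[-0.5, 0.4], [-0.9, -0.3], [-0.4, 1.5], [-0.8, -1.0], [0.8, -0.7], [1.2, -0.4], [0.8, 0.8], [-0.3, -0.3]]
edge [ 0.53964607 -0.00712998]
well [0.60233817 0.01422302]
corner [0.57588515 0.11996439]
home [0.5429016  0.11171299]
scene chk [87.86689996 27.19077917]
scene chk [-87.0014699  -18.01253669]
scene chk [87.26417596 26.25375042]
pry end [ 0.38134814 -0.21742081  0.024     ] tip [ 0.54081144 -0.18180131  0.0135    ] len 0.16339306408218734 ang 0.21976358807441446
stake foot [0.48468248 0.29316804 0.006     ] head [0.48548053 0.29408488 0.082     ] scene foot [0.48819419 0.29909175 0.008     ] [0.48842831 0.29904468 0.09      ]
cuff [0.41944871 0.15385634 0.01      ]
die [ 0.76201217 -0.14806043  0.01      ]
flat [ 0.58370988 -0.2699046   0.01      ]
```

{"op": "move_arm", "data": {"jaw": [0,0,0,0,0,0,0,0,0,0], "dp": [[0.0467,-0.0385,0],[0.0467,-0.0385,0],[0.0467,-0.0385,0],[0.0467,-0.0385,0],[0.0467,-0.0385,0],[0.0467,-0.0385,0],[0.0467,-0.0385,0],[0.0467,-0.0385,0],[0.0467,-0.0385,0.05],[0.0467,-0.0385,0.05]], "rotation": [[0,0,0],[0,0,0],[0,0,0],[0,0,0],[0,0,0],[0,0,0],[0,0,0],[0,0,0],[0,0,0],[0,0,0.019]], "squeeze": 60}}

```text
clock: 1.35
position: [0.4471, -0.2007, 0.151]
tool_rot: [3.141, -0.001, 0.219]
force: [2.2, -1.3, 0.7]
grip_width: 0.0855
```

{"op": "move_arm", "data": {"jaw": [0,0,0,0,0,0,0,255,255,255], "dp": [[0,0,0.05],[0,0,0.05],[0,0,0.05],[0,0,0.025],[0,0,0.008],[0,0,0],[0,0,0],[0,0,0],[0,0,0],[0,0,0]], "rotation": [[0,0,0],[0,0,0],[0,0,0],[0,0,0],[0,0,0],[0,0,0],[0,0,0],[0,0,0],[0,0,0],[0,0,0]]}}

```text
clock: 2.6
position: [0.4464, -0.202, 0.0055]
tool_rot: [3.141, -0.0, 0.22]
force: [-0.1, 0.0, -0.7]
grip_width: 0.0318
```

{"op": "move_arm", "data": {"jaw": [255,255,255,255,255], "dp": [[0,0,0],[0,0,0],[0,0,0],[0,0,-0.02],[0,0,-0.02]], "rotation": [[0,0,0],[0,0,0],[0,0,0],[0,0,0],[0,0,0]]}}

```text
clock: 3.22
position: [0.4464, -0.2019, 0.0385]
tool_rot: [3.142, -0.0, 0.22]
force: [-0.1, 0.2, -1.6]
grip_width: 0.0186
```

{"op": "move_arm", "data": {"jaw": [255,255,255,255,255,255,255], "dp": [[0,-0.0422,0],[0,-0.0422,0],[0,-0.0422,0],[0,-0.0422,0],[0.013,-0.0422,0.003],[0.013,0,0.0026],[0,0,0]], "rotation": [[0,0,-0.008],[0,0,0],[0,0,0],[0,0,0],[0,0,0],[0,0,0],[0,0,0]]}}

```text
clock: 4.1
position: [0.4273, -0.0331, 0.0334]
tool_rot: [3.141, -0.001, 0.245]
force: [-0.6, -0.4, -1.4]
grip_width: 0.0188
```

```bash
python3 - <<'E'
from h import *
t=grab_frame("top"); s=grab_frame("scene"); cv2.imwrite("pics/top1.png",t); cv2.imwrite("pics/scene1.png",s)
st=bot.observe(); print(st["position"],st["tool_rot"],st["force"])
p=st["position"]; y=st["tool_rot"][2]
tip=p+np.r_[.098*np.cos(y),.098*np.sin(y),.0065+.0015]
print("exp tip",tip,pix("top",tip),pix("scene",tip))
a=crop(t,270,170,90,130,4); b=crop(s,265,225,105,110,4)
o=np.zeros((560,800,3),np.uint8); o[:520,:360]=a; o[:440,370:790]=b; cv2.imwrite("pics/c3.png",o)
E
```

```text
[ 0.42634123 -0.03382696  0.0331439 ] [ 3.14127940e+00 -1.61945144e-04  2.43882683e-01] [-0.48124009 -0.10234519 -0.1205265 ]
exp tip [ 0.52144118 -0.01016269  0.0411439 ] [318.01546302 234.23604947] [321.8049181  262.34853224]
```

View pics/c3.png

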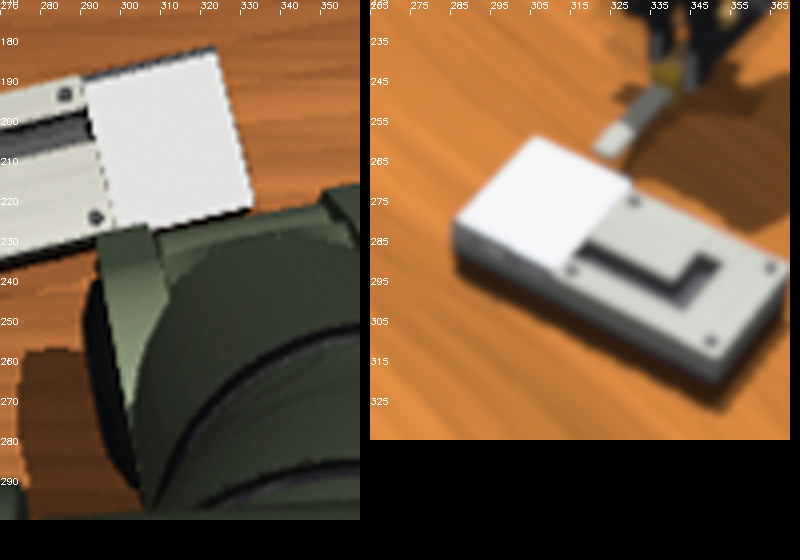

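c3 shows the blade tip at scene (323,264), just in front of the cover. It agrees with the robot and top-camera frame, while the scene camera is biased about 5 mm in y. Next I insert the blade.

{"op": "move_arm", "data": {"jaw": [255,255,255,255,255], "dp": [[0.015,0,-0.0012],[0.018,0,0],[0.018,0,0],[0.018,0,0],[0,0,0]], "rotation": [[0,0,0],[0,0,0],[0,0,0],[0,0,0],[0,0,0]]}}

```text
clock: 4.82
position: [0.4809, -0.0191, 0.0336]
tool_rot: [-3.142, -0.001, 0.246]
force: [-1.3, 0.0, -1.3]
grip_width: 0.0187
```

{"op": "move_arm", "data": {"jaw": [255,255,255,255,255,255], "dp": [[0.001,0,-0.0162],[0.003,0,-0.0116],[0.005,0,-0.0109],[0.007,0,-0.01],[0,0,0],[0,0,0]], "rotation": [[0,0,0],[0,0,0],[0,0,0],[0,0,0],[0,0,0],[0,0,0]]}}

```text
clock: 5.58
position: [0.4925, -0.0163, 0.0727]
tool_rot: [-3.142, -0.0, 0.245]
force: [0.3, -0.5, -1.9]
grip_width: 0.0188
```

{"op": "move_arm", "data": {"jaw": [255,255,255,255,255,255,255,255], "dp": [[0.0084,0,-0.0085],[0.0099,0,-0.0069],[0.011,0,-0.005],[0.0115,0,-0.003],[0.012,0,-0.001],[0.012,0,0.001],[0.01,0,0],[0,0,0]], "rotation": [[0,0,0],[0,0,0],[0,0,0],[0,0,0],[0,0,0],[0,0,0],[0,0,0],[0,0,0]]}}

```text
clock: 6.58
position: [0.5487, -0.0023, 0.0905]
tool_rot: [-3.141, 0.005, 0.245]
force: [-11.4, -2.7, 3.6]
grip_width: 0.0183
```

```bash
python3 - <<'E'
from h import *
s=grab_frame("scene"); cv2.imwrite("pics/scene2.png",s)
print(bot.observe()["force"])
cv2.imwrite("pics/c4.png",crop(s,260,190,130,140,4))
E
```

```text
[-11.46566762  -2.47157461   2.98562303]
```

View pics/c4.png

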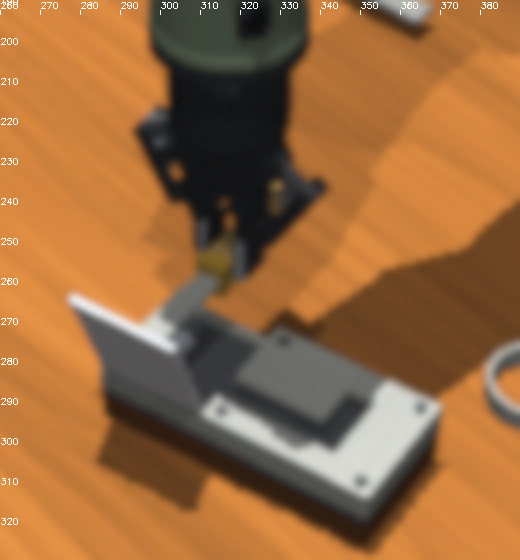

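c4 shows the cover standing open and leaning back against its stop, with the blade tip on its underside. I'll retreat and return the pry to its old place.

{"op": "move_arm", "data": {"jaw": [255,255,255,255,255,255,255,255], "dp": [[-0.04,0,0],[-0.05,0,0],[-0.05,0,0],[-0.011,0.053,0],[-0.011,0.053,0],[-0.011,0.053,0.025],[-0.012,0.052,0.04],[0,0,0.02]], "rotation": [[0,0,0],[0,0,0],[0,0,0],[0,0,0.008],[0,0,0],[0,0,0],[0,0,0],[0,0,0]]}}

```text
clock: 7.62
position: [0.4439, -0.2047, 0.0219]
tool_rot: [3.141, 0.001, 0.215]
force: [0.5, 1.3, -0.6]
grip_width: 0.0187
```

{"op": "move_arm", "data": {"jaw": [255,255,255,0,0,0,0,0,0], "dp": [[0,0,0.012],[0,0,0.0075],[0,0,0],[0,0,0],[0,0,0],[0,0,0],[0,0,-0.03],[0,0,-0.06],[0,0,-0.06]], "rotation": [[0,0,0],[0,0,0],[0,0,0],[0,0,0],[0,0,0],[0,0,0],[0,0,0],[0,0,0],[0,0,0]]}}

```text
clock: 8.75
position: [0.4443, -0.2015, 0.1292]
tool_rot: [-3.141, 0.0, 0.22]
force: [-0.1, -0.6, -0.8]
grip_width: 0.0859
```

{"op": "move_arm", "data": {"jaw": [0,0,0,0,0,0,0,0,0,0], "dp": [[0.0185,-0.0592,-0.025],[0.0185,-0.0592,-0.02],[0.0185,-0.0592,0],[0.0185,-0.0592,0],[0.0185,-0.0592,0],[0.0185,-0.0592,0],[0.0185,-0.0592,0],[0.0185,-0.0592,0],[0.0185,-0.0592,0],[0.0185,-0.0592,0]], "rotation": [[0,0,0],[0,0,0],[0,0,0],[0,0,0],[0,0,0],[0,0,0],[0,0,0],[0,0,0],[0,0,0],[0,0,-0.008]]}}

```text
clock: 10.0
position: [0.4855, 0.2944, 0.164]
tool_rot: [3.141, -0.0, 0.246]
force: [0.5, -0.7, 0.4]
grip_width: 0.0859
```

```bash
python3 - <<'E'
from h import *
s=grab_frame("scene"); t=grab_frame("top"); cv2.imwrite("pics/scene3.png",s); cv2.imwrite("pics/top3.png",t)
st=bot.observe(); print(st["position"],st["tool_rot"])
a=crop(s,375,250,90,100,4); b=crop(t,385,225,40,80,5)
o=np.zeros((560,800,3),np.uint8); o[:400,:360]=a; o[:400,380:580]=b; c=crop(t,230,170,110,90,2); o[:180,580:800]=c; cv2.imwrite("pics/c5.png",o)
E
```

```text
[0.48461137 0.29851365 0.16388116] [-3.13878046e+00 -7.02778072e-04  2.51454125e-01]
```

View pics/c5.png

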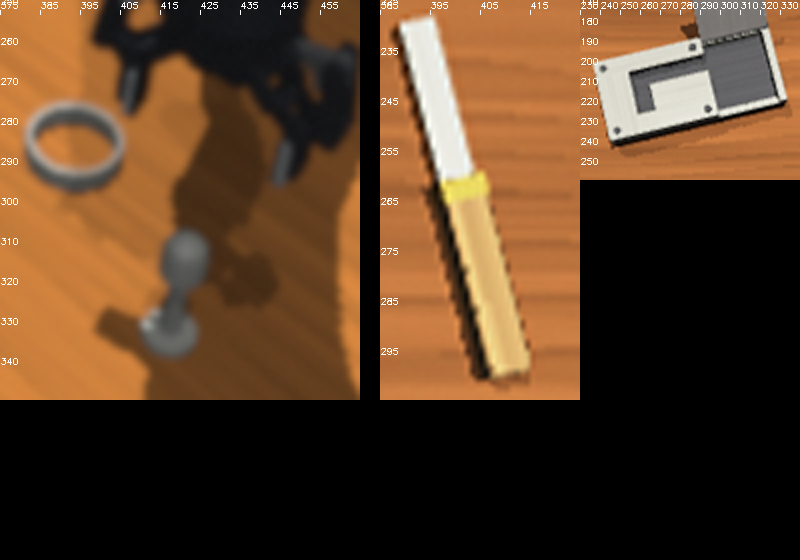

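c5 shows the pry lying flat where it was, the cover open, and the stake standing below the open gripper. I'll descend and grip.

{"op": "move_arm", "data": {"jaw": [0,0,0,0,0,0,140,160,255,255], "dp": [[0,0,0],[0,0,0.04],[0,0,0.045],[0,0,0.04],[0,0,0.015],[0,0,0],[0,0,0],[0,0,0],[0,0,0],[0,0,0]], "rotation": [[0,0,0],[0,0,0],[0,0,0],[0,0,0],[0,0,0],[0,0,0],[0,0,0],[0,0,0],[0,0,0],[0,0,0]], "squeeze": 50}}

```text
clock: 11.35
position: [0.4859, 0.2934, 0.0525]
tool_rot: [-3.141, -0.001, 0.245]
force: [-0.2, 1.7, 6.9]
grip_width: 0.0262
```

{"op": "move_arm", "data": {"jaw": [255,255,255,255], "dp": [[0,0,0],[0,0,0],[0,0,0],[0,0,0]], "rotation": [[0,0,0],[0,0,0],[0,0,0],[0,0,0]]}}

```text
clock: 11.85
position: [0.4859, 0.2934, 0.0525]
tool_rot: [-3.141, -0.001, 0.245]
force: [-1.7, 0.0, 6.2]
grip_width: 0.0263
```

{"op": "move_arm", "data": {"jaw": [255,255,255,255,255,255,255,255,255,255], "dp": [[0,0,-0.03],[0,0,-0.04],[0,0.02,-0.024],[0.008,0.05,0],[0.01,0.055,0],[0.01,0.055,0],[0.01,0.055,0],[0.01,0.055,0],[0.0085,0.05,0],[0,0.0338,0]], "rotation": [[0,0,0],[0,0,0],[0,0,0],[0,0,0],[0,0,0],[0,0,0],[0,0,0],[0,0,0],[0,0,0],[0,0,0]]}}

```text
clock: 13.1
position: [0.6021, 0.0103, 0.1267]
tool_rot: [3.141, 0.001, 0.243]
force: [0.3, 1.0, -1.9]
grip_width: 0.0264
```

{"op": "move_arm", "data": {"jaw": [255,255], "dp": [[0,0,0],[0,0,0]], "rotation": [[0,0,0],[0,0,0]]}}

```text
clock: 13.35
position: [0.6015, 0.0136, 0.1268]
tool_rot: [-3.141, 0.001, 0.245]
force: [-0.0, 1.1, -2.8]
grip_width: 0.0266
```

```bash
python3 - <<'E'
from h import *
s=grab_frame("scene"); cv2.imwrite("pics/scene4.png",s)
st=bot.observe(); p=st["position"]; print(p,st["tool_rot"],st["force"])
f=p-[0,0,.0525]; print("foot exp",f,pix("scene",f),pix("scene",f+[0,.005,0]))
cv2.imwrite("pics/c6.png",crop(s,260,190,130,140,4))
E
```

```text
[0.60162357 0.01411836 0.12695985] [-3.14123373e+00  3.64470108e-04  2.45789754e-01] [ 0.2570146   0.49750741 -2.04896893]
foot exp [0.60162357 0.01411836 0.07445985] [304.91651586 273.39251202] [306.22387216 274.47154914]
```

View pics/c6.png

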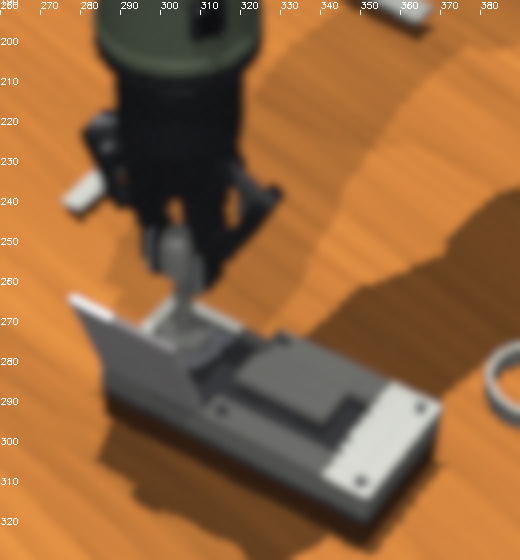

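c6 shows the stake upright over the open well, foot at about (306,274) as predicted. I'll lower it to just above the floor.

{"op": "move_arm", "data": {"jaw": [255,255,255,255,255], "dp": [[0,0,0.02],[0,0,0.02],[0,0,0.0113],[0,0,0],[0,0,0]], "rotation": [[0,0,0],[0,0,0],[0,0,0],[0,0,0],[0,0,0]]}}

```text
clock: 14.02
position: [0.6021, 0.0138, 0.0862]
tool_rot: [3.142, -0.0, 0.245]
force: [-0.8, 0.8, -2.6]
grip_width: 0.0261
```

{"op": "move_arm", "data": {"jaw": [255,255,255,255,255,255], "dp": [[0,-0.012,0],[0,-0.014,0],[0,-0.014,0],[0,-0.014,0],[0,-0.014,0],[0,0,0]], "rotation": [[0,0,0],[0,0,0],[0,0,0],[0,0,0],[0,0,0],[0,0,0]]}}

```text
clock: 14.78
position: [0.5886, 0.0677, 0.086]
tool_rot: [-3.141, 0.0, 0.247]
force: [0.6, -0.4, -2.6]
grip_width: 0.0263
```

{"op": "move_arm", "data": {"jaw": [255,255,255,255,255,255,255], "dp": [[0,-0.0135,0],[0,-0.0135,0],[0,-0.0135,0],[0,-0.0135,0],[0,-0.013,0],[0,0,0],[0,0,0]], "rotation": [[0,0,0],[0,0,0],[0,0,0],[0,0,0],[0,0,0],[0,0,0],[0,0,0]]}}

```text
clock: 15.65
position: [0.5759, 0.1181, 0.086]
tool_rot: [3.141, 0.0, 0.245]
force: [0.4, 0.6, -2.8]
grip_width: 0.026
```

```bash
python3 - <<'E'
from h import *
s=grab_frame("scene"); cv2.imwrite("pics/scene5.png",s)
st=bot.observe(); p=st["position"]; print(p,st["force"])
o=np.array([.5735,.0637]); c,q=np.cos(.245),np.sin(.245); d=p[:2]-o; print("holder",c*d[0]+q*d[1],-q*d[0]+c*d[1])
cv2.imwrite("pics/c7.png",crop(s,275,220,120,110,5))
E
```

```text
[0.57593748 0.11797934 0.08601833] [-0.33932013 -0.52776492 -2.07929191]
holder 0.015530491932478935 0.052067190201599715
```

View pics/c7.png

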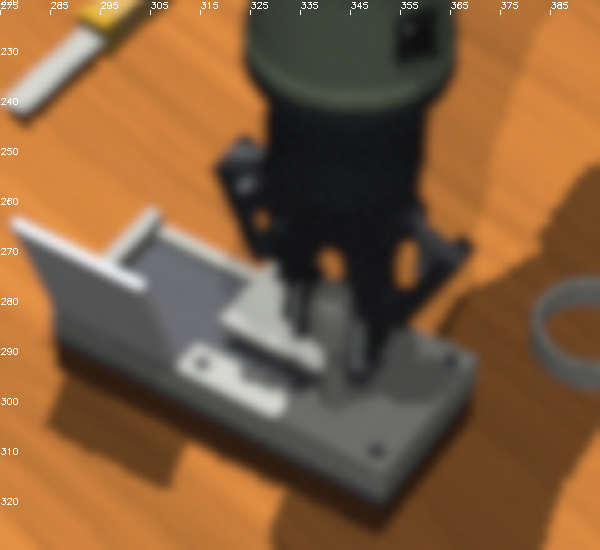

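c7 shows the stem at the slot corner (about 341,298), upright. Now the second run.

{"op": "move_arm", "data": {"jaw": [255,255,255,255,255,255,255], "dp": [[0,-0.0018,0],[-0.0105,0,0],[-0.0105,0,0],[-0.0105,0,0],[-0.009,0,0],[0,0,0],[0,0,0]], "rotation": [[0,0,0],[0,0,0],[0,0,0],[0,0,0],[0,0,0],[0,0,0],[0,0,0]]}}

```text
clock: 16.58
position: [0.5443, 0.1121, 0.0861]
tool_rot: [-3.142, -0.0, 0.245]
force: [-0.4, 1.0, -2.6]
grip_width: 0.0268
```

{"op": "move_arm", "data": {"jaw": [255,255,255,255,255], "dp": [[-0.0012,0,0],[-0.0008,0,0],[0,0,0.002],[0,0,0.0014],[0,0,0]], "rotation": [[0,0,0],[0,0,0],[0,0,0],[0,0,0],[0,0,0]]}}

```text
clock: 17.2
position: [0.5428, 0.1119, 0.0835]
tool_rot: [-3.141, -0.001, 0.245]
force: [0.9, 0.8, 3.5]
grip_width: 0.0267
```

{"op": "move_arm", "data": {"jaw": [180,120,0,0,0,0,0,0,0], "dp": [[0,0,0],[0,0,0],[0,0,0],[0,0,0],[0,0,-0.02],[0,0,-0.05],[0,0,-0.05],[0,0,-0.03],[0,0,0]], "rotation": [[0,0,0],[0,0,0],[0,0,0],[0,0,0],[0,0,0],[0,0,0],[0,0,0],[0,0,0],[0,0,0]]}}

```text
clock: 18.32
position: [0.5434, 0.1119, 0.206]
tool_rot: [3.142, -0.004, 0.245]
force: [0.3, 0.2, -0.7]
grip_width: 0.0854
```

```bash
python3 - <<'E'
from h import *
s=grab_frame("scene"); t=grab_frame("top"); cv2.imwrite("pics/scene6.png",s)
st=bot.observe(); print(st["position"],st["force"])
o=np.zeros((560,800,3),np.uint8); o[:480,:440]=crop(s,275,220,110,120,4); o[:360,440:800]=crop(t,235,160,120,120,3); cv2.imwrite("pics/c8.png",o)
E
```

```text
[0.54235011 0.11157422 0.20367412] [ 0.68073886  0.04443467 -0.4557312 ]
```

View pics/c8.png

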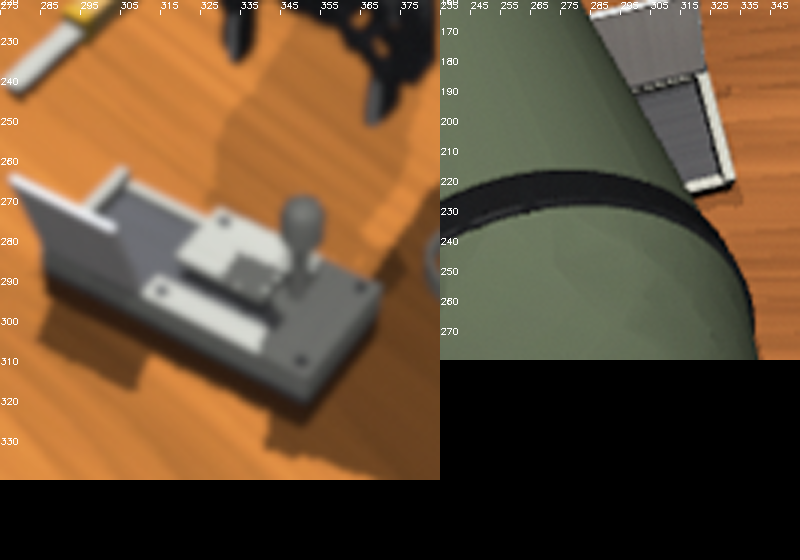

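c8 shows the stake upright at the closed end (scene about 349,288) and the cover open. Next, close the jaws, go behind the cover and swing it shut.

{"op": "move_arm", "data": {"jaw": [255,255,255,255,255,255,255,255,255], "dp": [[0.036,0.0366,0],[0.036,0.0366,0],[0.036,0.0366,0],[0.036,0.0366,0],[0,0,0],[0,0,0.04],[0,0,0.04],[0,0,0.037],[0,0,0]], "rotation": [[0,0,0],[0,0,0],[0,0,0],[0,0,0],[0,0,0],[0,0,0],[0,0,0],[0,0,0],[0,0,0]], "squeeze": 20}}

```text
clock: 19.55
position: [0.6807, 0.0264, 0.1072]
tool_rot: [-3.141, 0.005, 0.246]
force: [0.2, 0.8, 0.8]
grip_width: 0.0005
```

{"op": "move_arm", "data": {"jaw": [255,255,255,255,255,255,255,255], "dp": [[-0.0165,0,0],[-0.0165,0,0],[-0.0165,0,0],[-0.013,0,0.0011],[-0.0126,0,0.0034],[-0.0119,0,0.0055],[-0.0108,0,0.0075],[0,0,0]], "rotation": [[0,0,0],[0,0,0],[0,0,0],[0,0,0],[0,0,0],[0,0,0],[0,0,0],[0,0,0]]}}

```text
clock: 20.55
position: [0.6059, 0.0068, 0.0951]
tool_rot: [-3.141, 0.001, 0.245]
force: [-0.9, 0.5, -0.3]
grip_width: -0.0002
```

{"op": "move_arm", "data": {"jaw": [255,255,255,255,255,255,255,255], "dp": [[-0.0093,0,0.0093],[-0.0075,0,0.0108],[-0.0055,0,0.0119],[-0.0034,0,0.0126],[-0.001,0,0.008],[0,0,0.001],[0,0,0.001],[0,0,0]], "rotation": [[0,0,0],[0,0,0],[0,0,0],[0,0,0],[0,0,0],[0,0,0],[0,0,0],[0,0,0]]}}

```text
clock: 21.55
position: [0.5862, 0.0019, 0.0522]
tool_rot: [3.142, -0.0, 0.245]
force: [-0.2, -0.1, -0.3]
grip_width: -0.0003
```

{"op": "move_arm", "data": {"jaw": [255,255,255,255,255], "dp": [[-0.012,0,0],[0,0,0.0015],[0,0,0.0015],[0,0,0.001],[0,0,0]], "rotation": [[0,0,0],[0,0,0],[0,0,0],[0,0,0],[0,0,0]]}}

```text
clock: 22.18
position: [0.5767, -0.0006, 0.0497]
tool_rot: [3.141, 0.0, 0.245]
force: [-8.3, -0.6, 24.1]
grip_width: -0.0001
```

Firm contact with the shut cover (24 N). I'll raise the arm, move clear and check.

{"op": "move_arm", "data": {"jaw": [255,255,255,255,255,255,255,255], "dp": [[0,0,-0.03],[0,0,-0.06],[0,0,-0.06],[0,0,-0.05],[-0.03,0.06,0],[-0.03,0.06,0],[-0.03,0.06,0],[0,0.06,0]], "rotation": [[0,0,0],[0,0,0],[0,0,0],[0,0,0],[0,0,0],[0,0,0],[0,0,0],[0,0,0]]}}

```text
clock: 23.18
position: [0.5525, -0.2064, 0.2092]
tool_rot: [3.141, 0.0, 0.244]
force: [2.3, 0.5, 0.6]
grip_width: -0.0002
```

```bash
python3 - <<'E'
from h import *
s=grab_frame("scene"); t=grab_frame("top"); cv2.imwrite("pics/scene7.png",s)
st=bot.observe(); print(st["position"],st["force"])
o=np.zeros((600,800,3),np.uint8); o[:400,:440]=crop(s,275,230,110,100,4); o[:360,440:800]=crop(t,230,165,120,120,3); o[405:600,:520]=cv2.resize(s,(520,390))[100:295]; cv2.imwrite("pics/c9.png",o)
E
```

```text
[ 0.55327288 -0.20979557  0.20866933] [-0.81190394  0.983428   -0.72350474]
```

View pics/c9.png

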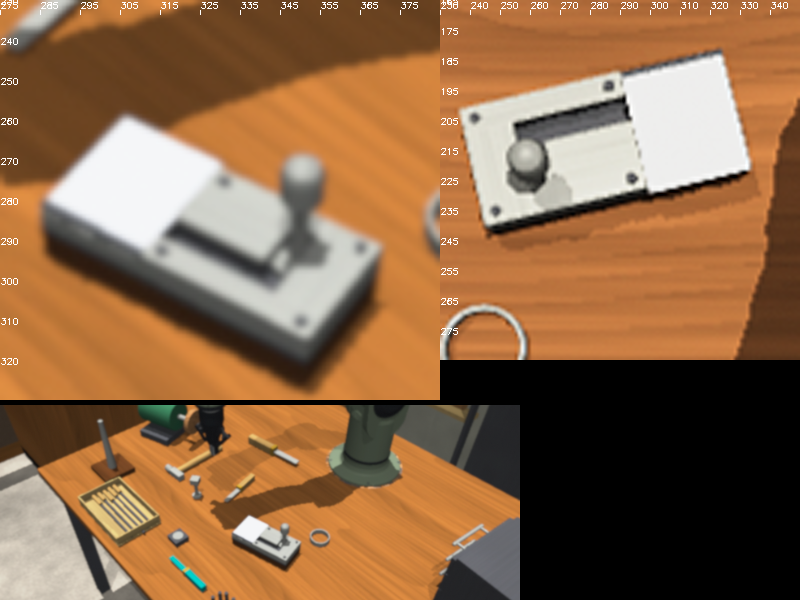

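c9 shows the cover shut, with its corners at top (324,182) and (333,222) as at the start. The stake is upright at the closed end, the pry is on the bench, and the arm is clear at z 0.21.

```bash
python3 -c "
from workcell import workorder
print(workorder.job_done())"
```

```text
the job is handed in; nothing more can be done
None
```

The stake is mounted and the job is handed in, at about 23 s on the clock; no verdict was reported.

- **Cover opened:** I levered it up with the smaller pry blade until it leaned back against its stop. Only the blade was under it; the fingers stayed well in front. I then put the blade back where it had lain.
- **Stake placed:** I lowered its foot into the well, slid it along the slot and round the corner to the closed end, set it on the floor and released it. The readings put it at about holder (-18, 54) mm, and no side contact showed on the way. I did not feel the stem touch the closed end, so "fully home" rests on that position and the pictures.
- **Cover shut:** I swung it down from behind with the closed fingers and pressed it with about 24 N. In the last picture its corners match the starting picture to about 1 pixel.

The last pictures show the stake upright at the closed end, the blade on the bench clear of the holder, and the arm raised and touching nothing. The bystanders I could see look unmoved; the last view did not show the jar.

One disagreement: the scene camera read about 5 mm off in y from the top camera. The robot agreed with the top camera, so I used that one.

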